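# Hold the bolt head behind the hanger bracket while the nut is run tight

## Robot

A 6-joint arm with a two-finger parallel gripper is mounted at the origin on the work surface. World frame = base frame: x ahead of the robot, y to its left, z up, the work surface at z = 0. Lengths are in m, angles in rad, forces in N, time in s.
With the tool pointing down it reaches from about 0.35 to 0.775 m from the base axis. Payload 5.5 kg.
Tool frame: the origin (TCP) lies at the very end of the fingers, on their centre line; the grasp point (between the pads) lies 19 mm behind it; z points along the fingers, y is the line along which they close (so a half turn about z gives the same grasp; the last joint's range is limited). The gripper opens to 85 mm and grips with 20 to 120 N. Pads are 22 mm wide; open, the fingers measure 114 mm over their backs; the gripper's body (76 mm by 85 mm) begins 54 mm behind the grasp point. The pads swing forward as they close: fully open they stand 13 mm farther back than shut.
Start: joints at [1.017, 0.313, 0.046, 1.304, 0, 1.431], TCP at [0.231, 0.527, 0.196] pointing down, gripper open.
Joint ranges: [-2.76, 2.76], [-0.86, 1.69], [-1.03, 1.26], [-2.2, 2.34], [-1.47, 1.5], [-3.14, 3.14]. Speed limits (rad/s): [2.57, 2.57, 3.14, 3.14, 3.14, 3.14].

## Interface

Orientations are given as a unit quaternion [w, x, y, z].
In Python, from workcell import env, cams, ticket, spotter gives the robot as it stands.
- The arm moves only by the tool jog_arm, never from a script. Its argument "increments" is a list that holds one entry, the list of rows, each a list of 7 numbers: the shift along the tool's x, y, z in units of 0.25 m (1.0 is 0.25 m), then the turn, a rotation vector about the tool's x, y, z in units of 180 degrees (1.0 is 180 degrees), then the closure in counts, from 0 (fully open) to 255 (shut). A call has 1 to 20 rows; each row shifts and turns the commanded pose from where the row before left it, along the tool's axes as they then stand; what a row does not reach is not made up. A row lasts 1/10 s, in which the tool goes at most 50 mm and 8.59 degrees, less where a joint would pass 70% of its speed; a pose out of reach is approached as far as the arm can. A call with a number of a shift or a turn outside -1 to 1 is refused whole. A call with a gripper value outside its range is refused whole. The fingers move at their own pace and stop on an object; "force" is the grip in N (left out, the last holds). Time passes only in rows, so rows that do not move let the fingers close. It gives the time, the measured TCP pose, the force, the opening and the grip force at its end, in the units of the state.
- env.get_state(): the state, without advancing time (a new reading comes with each control period).
- cams.read_camera(name): name is "scene" or "top" or "wrist"; returns a dict with "pixels" (400x640x3 uint8, red, green, blue), "fx", "fy", "cx", "cy" (pixels), "xyz" and "attitude" of the camera in the world; the wrist camera has in their place "mount" (4x4, takes a point from camera to tool coordinates, whose origin is the TCP and whose axes are the flange's). Camera axes: x right, y down, z forward; pixel columns grow to the right and rows downward; lengths in m; the calibration is good to about 2 mm. A picture is of the moment at which its call begins: read the wrist's pose just before it. There is no depth.
- ticket.hand_in(): hands the job in; it is judged then, once.
Trained networks look in the newest picture that a camera, given by its name, has taken for a name from the list of things; names that differ only in an ending like _2 or _b are one class to them, and where a whole thing is asked for, a point or a joint stands for the part that bears it (a point fixed in the world has none). Each returns a list of dicts, best first, with "conf" (0 to 1); they miss things now and then, are a little off and sometimes report something else, mostly with a low value. They report only what shows in the picture. A call takes as long as a camera call.
- spotter.find_in(target, camera): "uv" ([column, row] in pixels, amid what is visible of it).
- spotter.cut_out(target, camera): "region" (400x640 bool, what is visible of it) and "uv" ([column, row] in pixels, amid what is visible of it).
- spotter.landmark_of(target, camera): "uv" ([column, row] in pixels: a listed point, or the origin of a listed thing).
The state is a dict: "clock": time; "joint_pos": joint angles; "qvel": joint speeds; "tau": joint torques, N m; "tcp_pos": TCP position; "orientation": TCP orientation; "wrist_force": force on the tool from outside, world axes, zero at the start; "ft_torque": the same for the moment, N m; "finger_gap": finger opening in m; "grip_force": force on a finger pad.
Only numpy, scipy, OpenCV 4.12 (cv2) and the standard library are available. Lean on these libraries where they do the work, as an engineer would, in place of code of your own. Each camera call takes 0.05 s, during which the arm holds its last target. There are 200 camera calls.

## Task

The nut runner is running on this pine frame, but the bolt just spins along with the nut. Reach down into the narrow gap behind the steel hanger bracket, grasp the blue hexagonal bolt head and hold it from turning until the nut has run fully tight, then finish still gripping the head so that the bolt stays still. Do not press hard on the bracket, and leave the loose things around it alone.

Things in the scene. Friction and masses are not known exactly. Their poses are not given: they have to be found in the camera images.
- frame: Fixed pine assembly (sizes in mm). Origin on the desk straight below the bolt head's centre; z up, x along the bolt axis from the green nut runner (-x) to the bracket (+x). Base board 18 thick, x -250 to 60, y +-80. Upright pine end board, faces at x -40 and -22, y +-80, top at z 115. Nut runner: cylinder, diameter 46, x -240 to -76, top at z 111; its dark socket turns at x -76 to -42.
- bracket: Fixed steel hanger bracket, same origin and axes as frame: upright plate, faces at x 24 and 28, y +-60, top at z 115, with a foot towards +x. The gap between the end board and this plate is 46 mm wide (x -22 to 24), open above and at both ends, its floor at z 18. The bolt head sits inside it, seen only from above.
- bolthead: Blue hexagonal head, 24 mm across flats, 27.7 across corners, 20 long. Origin at its centre, 85 above the desk, 30 below the tops of board and bracket. x is the bolt axis (the frame's x); y, z turn with it. It only turns, about 1 rad/s with a weak 0.12 N m. Fingers closing on it from both sides, across the axis, swing its flats to them. Brass bush, diameter 20, between it and the board.
- bolt (a joint): How far the nut is run onto the bolt, rad: starts at 0.3 to 1.5, does not change while the bolt spins along with the nut, grows at about 0.75 rad/s while the head is held still, stops at 6.0 when the nut is tight (6 to 8 s of holding). Then the full 0.12 N m pulls on the head for as long as it is held.
- glue: Loose white glue bottle with an orange cap, diameter 54 mm, 140 high, origin under its centre. A bystander.
- offcut: Loose pine offcut, 90 by 45 by 22 mm, origin under its centre. A bystander.
- spanner: Loose steel spanner lying on the desk, origin under its centre, along its x. A bystander.
- jar: Loose glass jar with a red cap, diameter 60 mm, 70 high, origin under its centre. A bystander.

How it is judged:
On the way:
1. the bolt head is gripped between the fingers and stopped while the nut is not yet tight (contact force between the fingers and bolthead above 4 N and distance between the grasp point and bolthead below 0.025 m and angular speed of bolthead below 0.2 rad/s and value of joint bolt below 5.5 rad), for 0.3 s.
At the end, for the whole second after the job is handed in: The nut is fully tight (joint bolt above 5.9 of 6.0 rad) and the fingers still hold the bolt head (over 4 N of contact, head centre within 25 mm of the grasp point), which does not turn (under 0.1 rad/s) (contact force between the fingers and bolthead above 4 N and distance between the grasp point and bolthead below 0.025 m and angular speed of bolthead below 0.1 rad/s and value of joint bolt above 5.9 rad); the arm keeps its last pose, push and grip.
It fails at once if the bracket is pressed hard (over 40 N) (contact force between any of the fingers, the arm and bracket above 40 N).
It fails at once if a loose bystander is moved more than 30 mm (distance of any of glue, offcut, spanner, jar from where it was at the start of the episode above 0.03 m).
It also fails if it takes over 40 s, if anything falls off the work surface, if the arm or the gripper's body presses on something with over 40 N, if the wrist force passes 120 N, or if a joint passes its speed limit or range.

## Working session

There is one attempt and no reset: what is moved stays moved. The work goes in short steps, Python scripts to look and compute and a tool call to move; the robot and the scene stay as the last step left them, time stands still between calls to the robot, and variables do not carry over. Pictures are saved under pics/ and viewed, at most 10 in all, crops included, and the job is handed in when it is done.

Besides the shell and the picture viewer there is one more tool, called after "Call:" by a JSON object that holds its "api" and its "payload". jog_arm: Moves the arm, as the interface text tells. Shifts and turns lie within -1 to 1; 1 stands for 0.25 m of shift or 180 degrees of turn. Its arguments: {"type":"object","properties":{"increments":{"type":"array"},"force":{"type":"number"}},"required":["increments"]}

```bash
mkdir -p pics; ls
cat > h.py <<'E'
import numpy as np, cv2
from scipy.spatial.transform import Rotation as R
from workcell import env, cams, ticket, spotter
def q2R(q): return R.from_quat(np.array(q)[[1,2,3,0]]).as_matrix()
def cam(name):
    s=env.get_state(); c=cams.read_camera(name)
    K=np.array([[c['fx'],0,c['cx']],[0,c['fy'],c['cy']],[0,0,1]])
    if 'mount' in c:
        T=np.eye(4);T[:3,:3]=q2R(s['orientation']);T[:3,3]=s['tcp_pos'];T=T@np.array(c['mount'])
        o,A=T[:3,3],T[:3,:3]
    else:
        a=np.array(c['attitude']); o=np.array(c['xyz']); A=a if a.shape==(3,3) else q2R(a)
    return c['pixels'],K,o,A
def ray(K,o,A,uv):
    d=A@np.linalg.inv(K)@np.array([uv[0],uv[1],1.]); return o,d/np.linalg.norm(d)
def tri(rays):
    M=np.zeros((3,3));b=np.zeros(3)
    for o,d in rays:
        P=np.eye(3)-np.outer(d,d);M+=P;b+=P@o
    x=np.linalg.solve(M,b); return x,[np.linalg.norm((np.eye(3)-np.outer(d,d))@(x-o)) for o,d in rays]
def onz(r,z): return r[0]+r[1]*(z-r[0][2])/r[1][2]
def proj(K,o,A,p):
    q=K@(A.T@(np.array(p)-o)); return q[:2]/q[2]
E
python3 - <<'E'
from h import *
s=env.get_state();print(s)
for n in ['scene','top','wrist']:
    p,K,o,A=cam(n);cv2.imwrite(f'pics/{n}0.png',p[...,::-1]);print(n,K[0],o,A[:,2])
    for t in ['frame','bracket','bolthead','glue','offcut','spanner','jar']:
        print(t,[(np.round(d['uv']),round(d['conf'],2)) for d in spotter.landmark_of(t,n)[:2]])
E
cd pics; python3 -c "
import cv2,numpy as np
a=[cv2.imread(f'{n}0.png') for n in ['scene','top','wrist']]
cv2.imwrite('m.png',np.vstack(a[:2])[:, :])"
```

```text
pics
{'clock': 0.0, 'joint_pos': array([ 1.01738813e+00,  3.13988995e-01,  4.49938979e-02,  1.30359497e+00,
       -3.56881758e-05,  1.43120374e+00]), 'qvel': array([ 0.00128209, -0.00023783, -0.00041477,  0.00045384,  0.00157797,
       -0.00099549]), 'tau': array([-1.30357871e-04, -4.80621064e+01,  2.98537034e+01,  1.92866108e-02,
       -1.75225146e-04,  2.00111765e-05]), 'tcp_pos': array([0.23092685, 0.52597358, 0.19552151]), 'orientation': array([-2.87801219e-04,  2.05434547e-01,  9.78670446e-01, -8.49627104e-04]), 'wrist_force': array([ 0.18724528, -0.13583752,  0.45735471]), 'ft_torque': array([-0.0478101 ,  0.0302281 , -0.01234343]), 'grip_force': 0.0, 'finger_gap': 0.0852759773283558}
scene [452.26334995   0.         326.74715125] [1.19295458 0.59372343 0.61343305] [-0.63699742 -0.56539617 -0.52398612]
frame [(array([298., 206.]), 0.64), (array([226., 195.]), 0.33)]
bracket [(array([298., 207.]), 0.91)]
bolthead []
glue [(array([385., 225.]), 0.95)]
offcut [(array([258., 171.]), 0.8)]
spanner [(array([372., 194.]), 0.89), (array([301., 206.]), 0.74)]
jar [(array([222., 191.]), 0.63)]
top [361.936131     0.         320.14274445] [0.43830197 0.03906747 0.89338003] [ 0.16088057 -0.00646814 -0.98695269]
frame [(array([368., 221.]), 0.91)]
bracket [(array([368., 220.]), 0.83)]
bolthead [(array([375., 217.]), 0.4)]
glue [(array([282., 252.]), 0.6), (array([328., 290.]), 0.41)]
offcut [(array([457., 249.]), 0.56), (array([444., 186.]), 0.38)]
spanner [(array([330., 291.]), 0.69)]
jar [(array([444., 185.]), 0.94)]
wrist [320.01618023   0.         321.58466484] [0.17026585 0.55361344 0.37502158] [ 0.23934998 -0.10515117 -0.96522268]
frame []
bracket []
bolthead []
glue []
offcut []
spanner []
jar []
```

View pics/scene0.png

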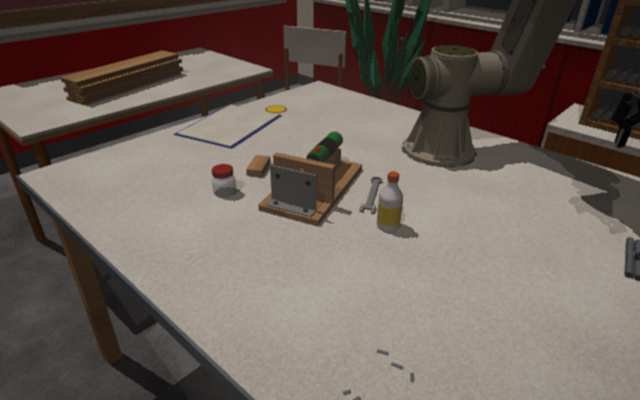

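View pics/top0.png

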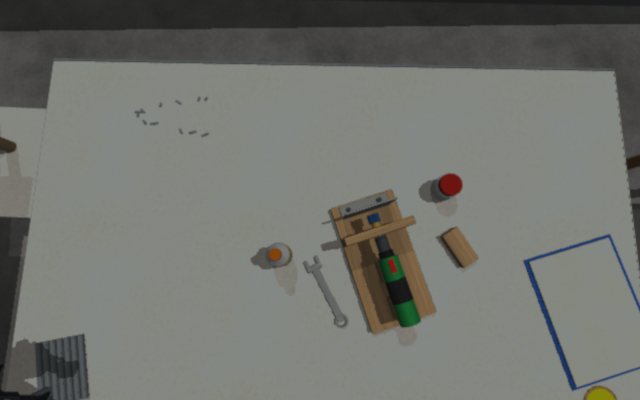

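Run:
```python
from h import *
V={n:cam(n)[1:] for n in ['scene','top']}
for n,z,a,b in [('origin',0,[298,206],[368,221])]:
    print(tri([ray(*V['scene'],a),ray(*V['top'],b)]))
print('head',onz(ray(*V['top'],[375,217]),.085))
print('frame0',onz(ray(*V['top'],[368,221]),0),onz(ray(*V['scene'],[298,206.5]),0))
for n,a,b in [('glue',[385,225],[282,252]),('offcut',[258,171],[457,249]),('spanner',[372,194],[330,291]),('jar',[222,191],[444,185])]:
    print(n,onz(ray(*V['scene'],a),0),onz(ray(*V['top'],b),0))
```

```text
(array([ 0.53311175, -0.08646984,  0.00091002]), [np.float64(0.0003215125047896233), np.float64(0.00032151250478952456)])
head [ 0.53329317 -0.09021771  0.085     ]
frame0 [ 0.53300146 -0.08634496  0.        ] [ 0.53388363 -0.08615733  0.        ]
glue [0.4484817  0.11819332 0.        ] [0.45340708 0.12422428 0.        ]
offcut [ 0.48241494 -0.29881399  0.        ] [ 0.46775208 -0.30477078  0.        ]
spanner [0.35766582 0.01044809 0.        ] [0.36256061 0.00591967 0.        ]
jar [ 0.61897295 -0.28215797  0.        ] [ 0.62759843 -0.2789898   0.        ]
```

The scene view shows the bracket at about (297,190), with the glue at (389,205) and the spanner to its right. The jar and offcut are on the left. In the top view the blue head is at (375,218), the bracket plate is above it and the runner runs down to (410,322). I'll work out the yaw and the move numbers next.

Run:
```python
from h import *
V=cam('top')[1:]
B=[onz(ray(*V,u),.018)[:2] for u in [[331,207],[391,191],[436,310],[373,332]]]
print(B)
for a,b in [(2,1),(3,0)]: d=B[b]-B[a];print(np.degrees(np.arctan2(d[1],d[0])),np.linalg.norm(d))
for a,b in [(1,0),(2,3)]: d=B[b]-B[a];print(np.degrees(np.arctan2(d[1],d[0]))-90,np.linalg.norm(d))
a,b=[onz(ray(*V,u),.085)[:2] for u in [[411,322],[375,217]]];d=b-a;print(np.degrees(np.arctan2(d[1],d[0])))
# tool yaw after rotating tool z by -42deg and shift to (.533,-.088)
s=env.get_state();Rt=q2R(s['orientation'])@R.from_rotvec([0,0,np.radians(-42)]).as_matrix()
print(Rt, Rt.T@(np.array([.52,-.092,s['tcp_pos'][2]])-s['tcp_pos'])/.25)
```

```text
[array([0.56387569, 0.00651828]), array([ 0.606306  , -0.14094725]), array([ 0.32463246, -0.24217259]), array([ 0.27321467, -0.09411766])]
19.76697234232999 0.2993101348294354
19.097453588920995 0.3075896981199034
16.052133464699295 0.1534484081167047
19.151529760174782 0.15672923308848885
18.531167568172933
[[-9.49478191e-01 -3.13833012e-01  7.88189599e-05]
 [-3.13833005e-01  9.49478192e-01  9.22940161e-05]
 [-1.03801793e-04  6.28951645e-05 -9.99999993e-01]] [-3.20240024e-01 -2.71152116e+00 -1.37300082e-04]
```

Call:
{"api": "jog_arm", "payload": {"increments": [[[0, 0, -0.04, 0, 0, -0.0467, 0], [0, 0, -0.04, 0, 0, -0.0467, 0], [0, 0, -0.04, 0, 0, -0.0467, 0], [0, 0, -0.04, 0, 0, -0.0467, 0], [0, 0, -0.04, 0, 0, -0.0467, 0], [-0.0213, -0.181, 0, 0, 0, 0, 0], [-0.0213, -0.181, 0, 0, 0, 0, 0], [-0.0213, -0.181, 0, 0, 0, 0, 0], [-0.0213, -0.181, 0, 0, 0, 0, 0], [-0.0213, -0.181, 0, 0, 0, 0, 0], [-0.0213, -0.181, 0, 0, 0, 0, 0], [-0.0213, -0.181, 0, 0, 0, 0, 0], [-0.0213, -0.181, 0, 0, 0, 0, 0], [-0.0213, -0.181, 0, 0, 0, 0, 0], [-0.0213, -0.181, 0, 0, 0, 0, 0], [-0.0213, -0.181, 0, 0, 0, 0, 0], [-0.0213, -0.181, 0, 0, 0, 0, 0], [-0.0213, -0.181, 0, 0, 0, 0, 0], [-0.0213, -0.181, 0, 0, 0, 0, 0], [-0.0213, -0.181, 0, 0, 0, 0, 0]]]}}

```text
clock: 3.35
tcp_pos: [0.521, -0.0947, 0.2466]
orientation: [0.0, -0.159, 0.987, -0.0]
wrist_force: [0.2, 1.8, 0.6]
finger_gap: 0.0855
grip_force: 0.0
```

Run:
```python
from h import *
s=env.get_state();print(s['clock'],s['tcp_pos'],q2R(s['orientation'])[:,1],s['joint_pos'])
p,K,o,A=cam('wrist');cv2.imwrite('pics/w1.png',p[...,::-1]);print(o,A[:,2])
for t in ['bolthead','bracket','frame']:
    for d in spotter.landmark_of(t,'wrist')[:2]: print(t,d['uv'],d['conf'],onz(ray(K,o,A,d['uv']),.085 if t=='bolthead' else 0))
```

```text
3.35 [ 0.52095961 -0.09466966  0.24658289] [-3.13987067e-01  9.49427245e-01 -1.68023578e-04] [-3.31597045e-01  2.14218403e-01  3.65076129e-02  1.39246425e+00
  2.62052789e-04 -6.50986600e-01]
[ 0.45765836 -0.11488619  0.42511833] [ 0.24872064  0.08208305 -0.96509088]
bolthead [327.0, 187.8] 0.8 [ 0.52919271 -0.08508241  0.085     ]
frame [328.1, 175.2] 0.83 [ 0.53012144 -0.08176463  0.        ]
frame [498.6, 165.6] 0.6 [0.44620712 0.13033698 0.        ]
```

View pics/w1.png

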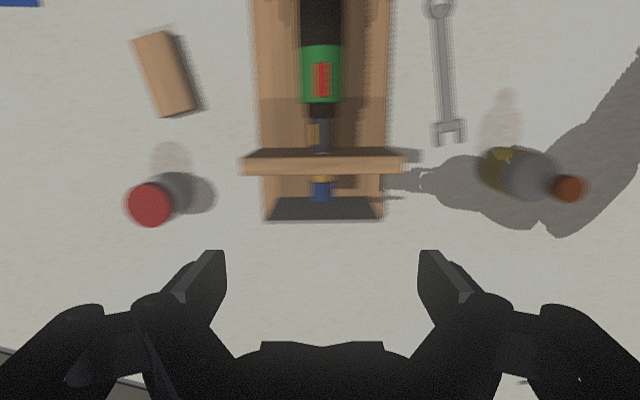

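The wrist view is slightly blurred. It shows the blue head at about (321,190), between the board top at row 165 and the bracket plate at row 215. I'll take a still image here, then a second one from lower down.

Call:
{"api": "jog_arm", "payload": {"increments": [[[0, 0, 0, 0, 0, 0, 0], [0, 0, 0, 0, 0, 0, 0]]]}}

```text
clock: 3.75
tcp_pos: [0.52, -0.0914, 0.2467]
orientation: [0.0, -0.16, 0.987, 0.0]
wrist_force: [-0.3, -0.3, 0.1]
finger_gap: 0.0853
grip_force: 0.0
```

```bash
cat > look.py <<'E'
from h import *
import sys,pickle
n=sys.argv[1]
s=env.get_state();print(s['clock'],s['tcp_pos'],q2R(s['orientation'])[:,1])
p,K,o,A=cam('wrist');cv2.imwrite(f'pics/{n}.png',p[...,::-1])
for t in ['bolthead','bracket','frame']:
    for d in spotter.landmark_of(t,'wrist')[:1]: print(t,d['uv'],d['conf'],onz(ray(K,o,A,d['uv']),.085 if t=='bolthead' else 0))
h=cv2.cvtColor(p,cv2.COLOR_RGB2HSV);m=(h[...,0]>105)&(h[...,0]<130)&(h[...,1]>120)&(h[...,2]>40)
m[:120]=0;v,u=np.nonzero(m);print('blue',len(u),u.min(),u.max(),v.min(),v.max(),u.mean(),v.mean())
pickle.dump((p,K,o,A),open(n+'.pkl','wb'))
cv2.imwrite(f'pics/{n}c.png',cv2.resize(p[130:250,220:420,::-1],None,fx=4,fy=4,interpolation=cv2.INTER_CUBIC))
E
python3 look.py w2
```

```text
3.75 [ 0.51996427 -0.0914297   0.2467274 ] [-3.15982923e-01  9.48764871e-01  1.08358338e-04]
bolthead [323.4, 189.3] 0.95 [ 0.53096465 -0.08497666  0.085     ]
frame [327.5, 174.3] 0.86 [ 0.52810511 -0.07961903  0.        ]Traceback (most recent call last):
  File "look.py", line 9, in <module>
    m[:120]=0;v,u=np.nonzero(m);print('blue',len(u),u.min(),u.max(),v.min(),v.max(),u.mean(),v.mean())
                                                    ~~~~~^^
    return umr_minimum(a, axis, None, out, keepdims, initial, where)
ValueError: zero-size array to reduction operation minimum which has no identity
```

Call:
{"api": "jog_arm", "payload": {"increments": [[[-0.03, 0.02, 0.05, 0, 0, 0, 0], [-0.03, 0.02, 0.05, 0, 0, 0, 0], [-0.03, 0.02, 0.05, 0, 0, 0, 0], [0, 0, 0, 0, 0, 0, 0], [0, 0, 0, 0, 0, 0, 0]]]}}

```text
clock: 4.45
tcp_pos: [0.5367, -0.0708, 0.2079]
orientation: [-0.001, -0.16, 0.987, 0.0]
wrist_force: [-0.7, -0.2, 0.1]
finger_gap: 0.0856
grip_force: 0.0
```

```bash
python3 look.py w3
```

```text
4.45 [ 0.53667425 -0.07084911  0.20792577] [-0.31519311  0.94902693  0.00108716]
bolthead [307.0, 173.3] 0.64 [ 0.52903985 -0.08721897  0.085     ]
frame [313.4, 163.6] 0.76 [ 0.53080228 -0.08234533  0.        ]
blue 7 300 320 167 175 307.85714285714283 169.42857142857142
```

View pics/w3.png

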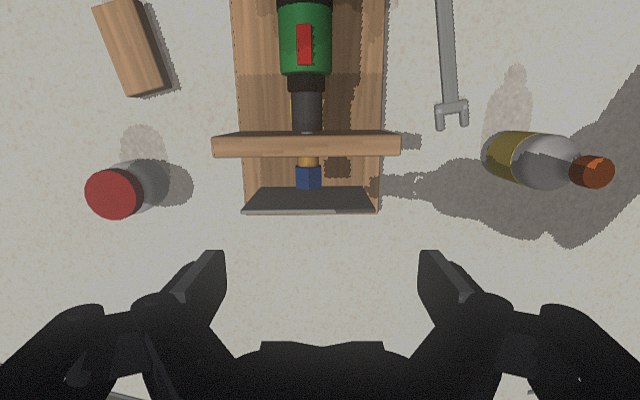

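The still wrist view shows the head at about (308,178). The board's top edge runs (212,157) to (400,153), and the bracket's top edge runs (242,213) to (377,212).

```bash
python3 - <<'E'
from h import *
import pickle
p,K,o,A=pickle.load(open('w3.pkl','rb'))
s=env.get_state();T=np.eye(4);T[:3,:3]=q2R(s['orientation']);T[:3,3]=s['tcp_pos']
C=np.eye(4);C[:3,:3]=A;C[:3,3]=o;M=np.linalg.inv(T)@C
y=np.array([-.31598,.94876,0]);z=np.array([0,0,-1.]);R2=np.c_[np.cross(y,z),y,z]
T2=np.eye(4);T2[:3,:3]=R2;T2[:3,3]=[.51996,-.09143,.24673];C2=T2@M;V2=(K,C2[:3,3],C2[:3,:3]);V3=(K,o,A)
c=cam('top')[1:]
print('head tri',tri([ray(*V2,[323.4,189.3]),ray(*V3,[307,173.3]),ray(*c,[375,217])]))
f=lambda u,h=.115:onz(ray(*V3,u),h)[:2]
for n,a,b in [('board front edge',[212,157.5],[400,153.5]),('brack outer edge',[242,213],[377,212.5])]:
    a,b=f(a),f(b);d=b-a;m=(a+b)/2;print(n,a,b,m,np.linalg.norm(d),np.degrees(np.arctan2(d[1],d[0]))-90)
print('tool yaw',np.degrees(np.arctan2(s['tcp_pos'][0]*0+T[1,1],T[0,1]))-90)
# refine: optimise frame x,y,yaw from these four corners (both edges)
from scipy.optimize import least_squares
mod=np.array([[-.022,-.08],[-.022,.08],[.028,-.06],[.028,.06]]);uv=np.array([[212,157.5],[400,153.5],[242,213],[377,212.5]])
def pr(q):
    c,s_=np.cos(q[2]),np.sin(q[2]);return [proj(*V3,[q[0]+c*m[0]-s_*m[1],q[1]+s_*m[0]+c*m[1],.115]) for m in mod]
r=least_squares(lambda q:(np.array(pr(q))-uv).ravel(),[.533,-.088,.32]);print(r.x,np.degrees(r.x[2]),r.fun.round(1))
for h in(.085,.097): print('head at',proj(*V3,[r.x[0],r.x[1],h]))
E
python3 -c "
import cv2;p=cv2.imread('pics/w3.png');cv2.imwrite('pics/w3z.png',cv2.resize(p[120:225,200:415],None,fx=3.7,fy=3.7,interpolation=cv2.INTER_CUBIC))"
```

```text
head tri (array([ 0.52813692, -0.08682763,  0.09941948]), [np.float64(0.0023430004580915023), np.float64(0.0018020395278820723), np.float64(0.003582665145702186)])
board front edge [ 0.53602596 -0.1681458 ] [ 0.48263481 -0.01816908] [ 0.50933038 -0.09315744] 0.15919683033800328 19.595539814400965
brack outer edge [ 0.57570438 -0.13151643] [ 0.53750446 -0.01795047] [ 0.55660442 -0.07473345] 0.11981845208021406 18.591277003790864
tool yaw 18.302676907593977
[ 0.53014484 -0.08500521  0.34016063] 19.489768652277895 [ 0.4  0.2  1.3  0.6 -1.   0.6 -0.8 -1.4]
head at [308.85634806 175.10729998]
head at [308.3679958  177.47323431]
```

View pics/w3z.png

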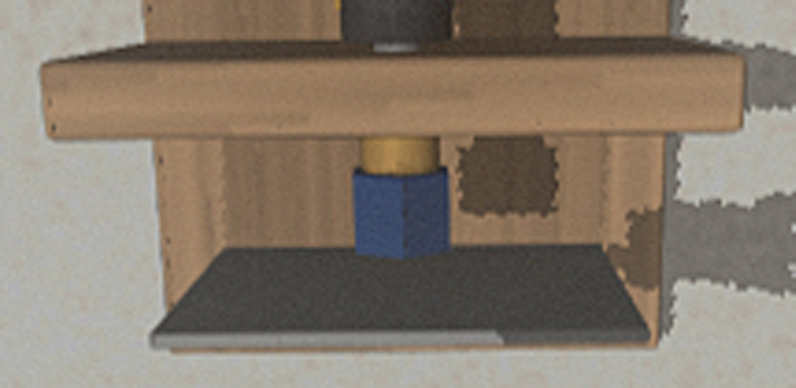

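The zoom gives sharper edges. The front corners of the board top are at about (212.7,157) and (400.8,156). The outer corners of the bracket top are at (241,213.5) and (377,213.5). I'll refit with these.

Run:
```python
from h import *
import pickle
from scipy.optimize import least_squares
p,K,o,A=pickle.load(open('w3.pkl','rb'));V3=(K,o,A);s=env.get_state()
mod=np.array([[-.022,-.08],[-.022,.08],[.028,-.06],[.028,.06],[-.04,-.08],[-.04,.08]]);uv=np.array([[212.7,157],[400.8,156],[241,213.3],[377,213.3],[211.5,137],[400.8,135.4]])
def pr(q):
    c,s_=np.cos(q[2]),np.sin(q[2]);return [proj(*V3,[q[0]+c*m[0]-s_*m[1],q[1]+s_*m[0]+c*m[1],q[3]]) for m in mod]
r=least_squares(lambda q:(np.array(pr(q))-uv).ravel(),[.533,-.088,.32,.115]);q=r.x;print(q,np.degrees(q[2]),r.fun.round(1))
Rt=q2R(s['orientation']);print(s['tcp_pos'],Rt.T@(np.array([q[0],q[1],.066])-s['tcp_pos'])/.25)
```

```text
[ 0.53140796 -0.08470199  0.32882299  0.11326843] 18.8401695584498 [ 0.6  0.9  0.   0.4  0.   0.4 -1.7 -0.6 -0.3 -0.6  1.3 -0.5]
[ 0.53732279 -0.07175303  0.20945428] [ 0.03923675 -0.04142263  0.57380599]
```

Call:
{"api": "jog_arm", "payload": {"increments": [[[0.0175, -0.0205, 0.06, 0, 0, -0.0015, 0], [0.0175, -0.0205, 0.06, 0, 0, -0.0015, 0], [0, 0, 0.06, 0, 0, 0, 0], [0, 0, 0.06, 0, 0, 0, 0], [0, 0, 0, 0, 0, 0, 0], [0, 0, 0, 0, 0, 0, 0]]], "force": 40}}

```text
clock: 5.3
tcp_pos: [0.532, -0.0841, 0.1494]
orientation: [0.0, -0.164, 0.987, 0.0]
wrist_force: [-0.7, -0.6, -0.2]
finger_gap: 0.0852
grip_force: 0.0
```

Run:
```python
from h import *
s=env.get_state();Rt=q2R(s['orientation']);print(s['tcp_pos'],Rt[:,1],Rt[:,2],(Rt.T@(np.array([.5314,-.0847,.066])-s['tcp_pos']))*1000)
p,K,o,A=cam('wrist');cv2.imwrite('pics/w4.png',p[...,::-1])
for d in spotter.landmark_of('bolthead','wrist')[:1]: print(d['uv'],onz(ray(K,o,A,d['uv']),.085))
q=[.5314,-.0847,.3288];c,s_=np.cos(q[2]),np.sin(q[2])
for m in [[-.022,-.08],[-.022,.08],[.028,-.06],[.028,.06]]: print(m,proj(K,o,A,[q[0]+c*m[0]-s_*m[1],q[1]+s_*m[0]+c*m[1],.115]))
```

```text
[ 0.53200872 -0.08410183  0.14937119] [-3.22949742e-01  9.46416115e-01 -2.18020643e-05] [ 1.90967066e-04  4.21280876e-05 -9.99999981e-01] [ 0.78548579 -0.3677151  83.37104484]
[318.3, 199.8] [ 0.53109633 -0.08645013  0.085     ]
[-0.022, -0.08] [202.06445374 181.01372825]
[-0.022, 0.08] [438.10054921 181.08838279]
[0.028, -0.06] [236.66431924 249.31353692]
[0.028, 0.06] [403.6288947  249.36662696]
```

View pics/w4.png

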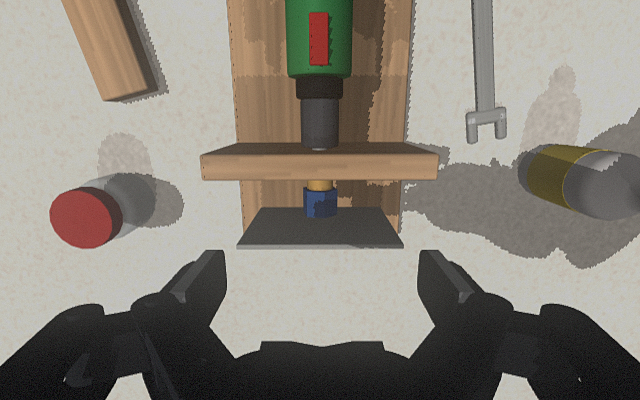

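The predicted corners match the picture: board (201,180) and (438,180), bracket (237,248) and (403,248). The head is at (320,201), so the arm is aligned and can descend.

Call:
{"api": "jog_arm", "payload": {"increments": [[[0, 0, 0.08, 0, 0, 0, 0], [0, 0, 0.08, 0, 0, 0, 0], [0, 0, 0.06, 0, 0, 0, 0], [0, 0, 0.06, 0, 0, 0, 0], [0, 0, 0.055, 0, 0, 0, 0], [0, 0, 0, 0, 0, 0, 0], [0, 0, 0, 0, 0, 0, 0]]]}}

```text
clock: 6.1
tcp_pos: [0.5325, -0.084, 0.066]
orientation: [0.0, -0.164, 0.986, -0.0]
wrist_force: [1.1, -0.1, -0.1]
finger_gap: 0.0856
grip_force: 0.0
```

No contact on the way down, so I'll close on the head.

Call:
{"api": "jog_arm", "payload": {"increments": [[[0, 0, 0, 0, 0, 0, 255], [0, 0, 0, 0, 0, 0, 255], [0, 0, 0, 0, 0, 0, 255], [0, 0, 0, 0, 0, 0, 255], [0, 0, 0, 0, 0, 0, 255], [0, 0, 0, 0, 0, 0, 255], [0, 0, 0, 0, 0, 0, 255], [0, 0, 0, 0, 0, 0, 255], [0, 0, 0, 0, 0, 0, 255], [0, 0, 0, 0, 0, 0, 255], [0, 0, 0, 0, 0, 0, 255], [0, 0, 0, 0, 0, 0, 255]]], "force": 40}}

```text
clock: 7.3
tcp_pos: [0.532, -0.0839, 0.0652]
orientation: [0.0, -0.164, 0.986, 0.0]
wrist_force: [-0.1, 0.0, 0.3]
finger_gap: 0.0
grip_force: 0.0
```

The fingers shut fully with no grip, so they missed the head. I'll look before moving.

Run:
```python
from h import *
s=env.get_state();print(s['tcp_pos'],s['finger_gap'],s['grip_force'],s['wrist_force'])
p,K,o,A=cam('wrist');cv2.imwrite('pics/w5.png',p[...,::-1]);print(proj(K,o,A,s['tcp_pos']),proj(K,o,A,s['tcp_pos']+[0,0,.019]))
q=cam('scene')[0][130:230,230:360];t=cam('top')[0][160:260,310:440]
z=[cv2.resize(i[...,::-1],(400,308),interpolation=cv2.INTER_CUBIC) for i in (q,t)]
cv2.imwrite('pics/st5.png',np.hstack(z))
```

```text
[ 0.53203141 -0.08390811  0.06515368] 3.014650342000936e-06 0.0 [-0.06033825  0.03356812  0.33653371]
[320.47275599 230.40557882] [320.35228178 242.81402717]
```

View pics/w5.png

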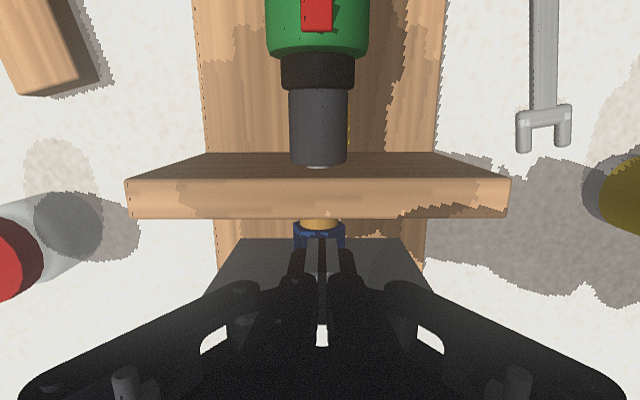

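View pics/st5.png

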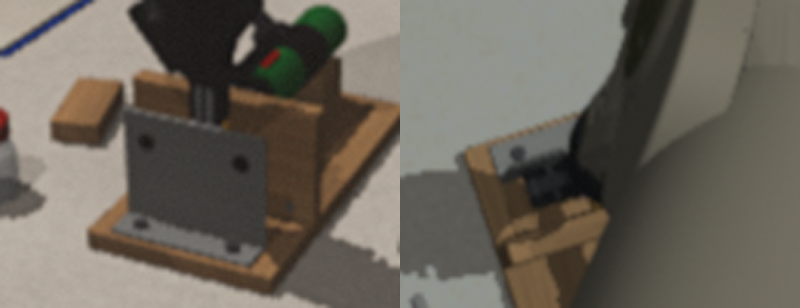

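The wrist view shows the shut fingers at about (322,240), in front of or above the blue head at (320,230). I'll overlay the predicted geometry to see where they went.

Run:
```python
from h import *
s=env.get_state()
p,K,o,A=cam('wrist');im=p[...,::-1].copy();S=6
z=cv2.resize(im[150:250,255:388],None,fx=S,fy=S,interpolation=cv2.INTER_CUBIC)
q=[.5316,-.0847,.3288];c,s_=np.cos(q[2]),np.sin(q[2])
W=lambda m:[q[0]+c*m[0]-s_*m[1],q[1]+s_*m[0]+c*m[1],m[2]]
def P(w): u=proj(K,o,A,w);return (int((u[0]-255)*S),int((u[1]-150)*S))
def line(a,b,col): cv2.line(z,P(a),P(b),col,1)
for x in (-.01,.01): # head as circle
    pts=[P(W([x,.0125*np.cos(t),.085+.0125*np.sin(t)])) for t in np.linspace(0,6.28,40)]
    cv2.polylines(z,[np.array(pts)],True,(0,255,255),1)
for x in (-.022,-.04): line(W([x,-.06,.115]),W([x,.06,.115]),(0,0,255))
line(W([.024,-.06,.115]),W([.024,.06,.115]),(0,255,0))
Rt=q2R(s['orientation']);T=lambda v:s['tcp_pos']+Rt@np.array(v)
for y in(-.008,.008):
    r=[T([-.011,y,0]),T([.011,y,0]),T([.011,y,-.03]),T([-.011,y,-.03])]
    for i in range(4): line(r[i],r[(i+1)%4],(255,0,255))
cv2.imwrite('pics/w6.png',z)
print(Rt, s['clock'])
```

```text
[[-9.46308361e-01 -3.23265337e-01  8.35681575e-05]
 [-3.23265332e-01  9.46308364e-01  6.90701061e-05]
 [-1.01409218e-04  3.83469307e-05 -9.99999994e-01]] 7.45
```

View pics/w6.png

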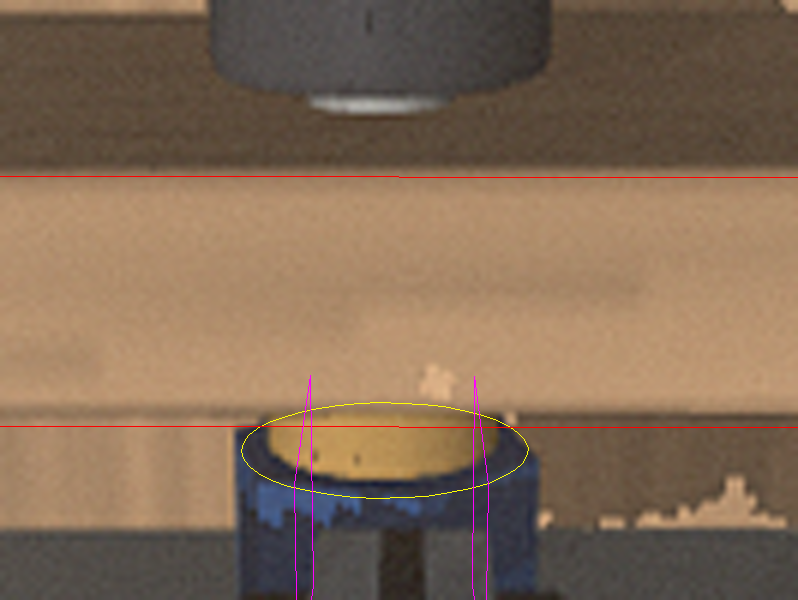

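The overlay shows the real fingertips about 35 mm higher than the reported TCP. The open-finger views agree: the tips are 193 px apart for 85 mm, which puts them too near the camera. So the fingers shut just above the head. I'll open, go down in small steps while watching the force, and grip again.

Call:
{"api": "jog_arm", "payload": {"increments": [[[0, 0, 0, 0, 0, 0, 0], [0, 0, 0, 0, 0, 0, 0], [0, 0, 0, 0, 0, 0, 0], [0, 0, 0, 0, 0, 0, 0], [0, 0, 0, 0, 0, 0, 0], [0, 0, 0, 0, 0, 0, 0], [0, 0, 0, 0, 0, 0, 0], [0, 0, 0, 0, 0, 0, 0], [0, 0, 0.02, 0, 0, 0, 0], [0, 0, 0.02, 0, 0, 0, 0], [0, 0, 0, 0, 0, 0, 0], [0, 0, 0, 0, 0, 0, 0]]]}}

```text
clock: 8.7
tcp_pos: [0.5317, -0.0838, 0.0547]
orientation: [-0.0, -0.164, 0.986, 0.0]
wrist_force: [0.1, 0.1, 0.5]
finger_gap: 0.0853
grip_force: 0.0
```

Run:
```python
from h import *
s=env.get_state();print(s['clock'],s['tcp_pos'],s['wrist_force'],s['ft_torque'],s['finger_gap'])
p,K,o,A=cam('scene');w=cam('wrist');im=p[...,::-1]
print(proj(*w[1:],s['tcp_pos']))
a=cv2.resize(im[120:230,240:340],(400,440),interpolation=cv2.INTER_CUBIC)
b=cv2.resize(w[0][170:390,220:420,::-1],(400,440))
cv2.imwrite('pics/w7.png',np.hstack([a,b]))
```

```text
8.7 [ 0.53167453 -0.08378373  0.05472266] [0.12979623 0.13065419 0.45938248] [-0.00315005 -0.05510279  0.04590093] 0.0853192872513222
[320.72580504 229.93271605]
```

View pics/w7.png

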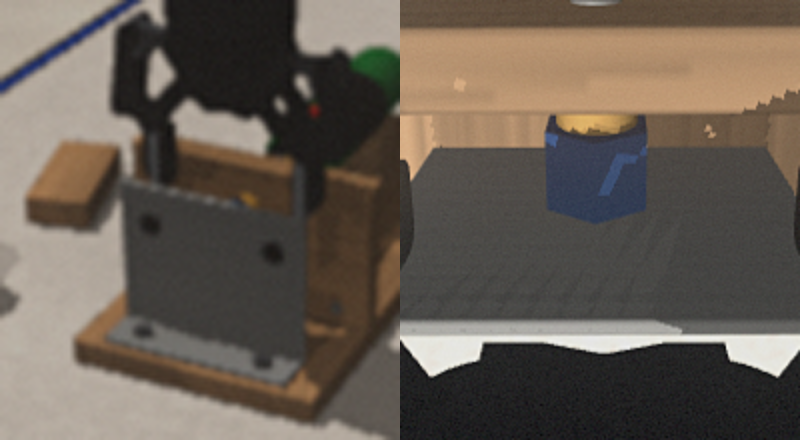

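The body sits about 45 mm above the bracket, which confirms the roughly 33 mm offset, and the fingers straddle the head cleanly. I'll go down another 12 mm and grip.

Call:
{"api": "jog_arm", "payload": {"increments": [[[0, 0, 0.024, 0, 0, 0, 0], [0, 0, 0.024, 0, 0, 0, 0], [0, 0, 0, 0, 0, 0, 0], [0, 0, 0, 0, 0, 0, 255], [0, 0, 0, 0, 0, 0, 255], [0, 0, 0, 0, 0, 0, 255], [0, 0, 0, 0, 0, 0, 255], [0, 0, 0, 0, 0, 0, 255], [0, 0, 0, 0, 0, 0, 255], [0, 0, 0, 0, 0, 0, 255], [0, 0, 0, 0, 0, 0, 255], [0, 0, 0, 0, 0, 0, 255], [0, 0, 0, 0, 0, 0, 255]]], "force": 40}}

```text
clock: 10.1
tcp_pos: [0.5327, -0.0853, 0.0435]
orientation: [0.0, -0.163, 0.987, -0.001]
wrist_force: [1.3, -4.9, -1.2]
finger_gap: 0.0243
grip_force: 39.3
```

Gripped: the gap is 24.3 mm, which matches the flats, at 39 N. I'll hold for 10 s with a slightly firmer grip.

Call:
{"api": "jog_arm", "payload": {"increments": [[[0, 0, 0, 0, 0, 0, 255], [0, 0, 0, 0, 0, 0, 255], [0, 0, 0, 0, 0, 0, 255], [0, 0, 0, 0, 0, 0, 255], [0, 0, 0, 0, 0, 0, 255], [0, 0, 0, 0, 0, 0, 255], [0, 0, 0, 0, 0, 0, 255], [0, 0, 0, 0, 0, 0, 255], [0, 0, 0, 0, 0, 0, 255], [0, 0, 0, 0, 0, 0, 255], [0, 0, 0, 0, 0, 0, 255], [0, 0, 0, 0, 0, 0, 255], [0, 0, 0, 0, 0, 0, 255], [0, 0, 0, 0, 0, 0, 255], [0, 0, 0, 0, 0, 0, 255], [0, 0, 0, 0, 0, 0, 255], [0, 0, 0, 0, 0, 0, 255], [0, 0, 0, 0, 0, 0, 255], [0, 0, 0, 0, 0, 0, 255], [0, 0, 0, 0, 0, 0, 255]]], "force": 60}}

```text
clock: 12.1
tcp_pos: [0.5327, -0.0853, 0.0436]
orientation: [0.0, -0.163, 0.987, -0.001]
wrist_force: [0.6, -5.1, 0.9]
finger_gap: 0.0236
grip_force: 58.8
```

Run:
```python
from h import *
s=env.get_state();print(s['clock'],s['tcp_pos'],s['wrist_force'],q2R(s['orientation']).T@s['ft_torque'],s['finger_gap'],s['grip_force'])
```

```text
12.1 [ 0.53269828 -0.08528033  0.04359908] [ 0.61398263 -5.07501578  0.90254944] [ 1.07109212  0.28393043 -0.03300498] 0.02363816894436901 58.82147524505854
```

Call:
{"api": "jog_arm", "payload": {"increments": [[[0, 0, 0, 0, 0, 0, 255], [0, 0, 0, 0, 0, 0, 255], [0, 0, 0, 0, 0, 0, 255], [0, 0, 0, 0, 0, 0, 255], [0, 0, 0, 0, 0, 0, 255], [0, 0, 0, 0, 0, 0, 255], [0, 0, 0, 0, 0, 0, 255], [0, 0, 0, 0, 0, 0, 255], [0, 0, 0, 0, 0, 0, 255], [0, 0, 0, 0, 0, 0, 255], [0, 0, 0, 0, 0, 0, 255], [0, 0, 0, 0, 0, 0, 255], [0, 0, 0, 0, 0, 0, 255], [0, 0, 0, 0, 0, 0, 255], [0, 0, 0, 0, 0, 0, 255], [0, 0, 0, 0, 0, 0, 255], [0, 0, 0, 0, 0, 0, 255], [0, 0, 0, 0, 0, 0, 255], [0, 0, 0, 0, 0, 0, 255], [0, 0, 0, 0, 0, 0, 255]]]}}

```text
clock: 14.1
tcp_pos: [0.5327, -0.0853, 0.0436]
orientation: [0.0, -0.163, 0.987, -0.001]
wrist_force: [-0.2, -5.1, 0.3]
finger_gap: 0.0235
grip_force: 58.8
```

Call:
{"api": "jog_arm", "payload": {"increments": [[[0, 0, 0, 0, 0, 0, 255], [0, 0, 0, 0, 0, 0, 255], [0, 0, 0, 0, 0, 0, 255], [0, 0, 0, 0, 0, 0, 255], [0, 0, 0, 0, 0, 0, 255], [0, 0, 0, 0, 0, 0, 255], [0, 0, 0, 0, 0, 0, 255], [0, 0, 0, 0, 0, 0, 255], [0, 0, 0, 0, 0, 0, 255], [0, 0, 0, 0, 0, 0, 255], [0, 0, 0, 0, 0, 0, 255], [0, 0, 0, 0, 0, 0, 255], [0, 0, 0, 0, 0, 0, 255], [0, 0, 0, 0, 0, 0, 255], [0, 0, 0, 0, 0, 0, 255], [0, 0, 0, 0, 0, 0, 255], [0, 0, 0, 0, 0, 0, 255], [0, 0, 0, 0, 0, 0, 255], [0, 0, 0, 0, 0, 0, 255], [0, 0, 0, 0, 0, 0, 255]]]}}

```text
clock: 16.1
tcp_pos: [0.5327, -0.0853, 0.0436]
orientation: [0.0, -0.163, 0.987, -0.001]
wrist_force: [0.7, -5.6, -0.5]
finger_gap: 0.0239
grip_force: 58.8
```

Call:
{"api": "jog_arm", "payload": {"increments": [[[0, 0, 0, 0, 0, 0, 255], [0, 0, 0, 0, 0, 0, 255], [0, 0, 0, 0, 0, 0, 255], [0, 0, 0, 0, 0, 0, 255], [0, 0, 0, 0, 0, 0, 255], [0, 0, 0, 0, 0, 0, 255], [0, 0, 0, 0, 0, 0, 255], [0, 0, 0, 0, 0, 0, 255], [0, 0, 0, 0, 0, 0, 255], [0, 0, 0, 0, 0, 0, 255], [0, 0, 0, 0, 0, 0, 255], [0, 0, 0, 0, 0, 0, 255], [0, 0, 0, 0, 0, 0, 255], [0, 0, 0, 0, 0, 0, 255], [0, 0, 0, 0, 0, 0, 255], [0, 0, 0, 0, 0, 0, 255], [0, 0, 0, 0, 0, 0, 255], [0, 0, 0, 0, 0, 0, 255], [0, 0, 0, 0, 0, 0, 255], [0, 0, 0, 0, 0, 0, 255]]]}}

```text
clock: 18.1
tcp_pos: [0.5327, -0.0853, 0.0436]
orientation: [0.0, -0.163, 0.987, -0.001]
wrist_force: [-0.1, -6.2, 1.4]
finger_gap: 0.0237
grip_force: 58.8
```

Call:
{"api": "jog_arm", "payload": {"increments": [[[0, 0, 0, 0, 0, 0, 255], [0, 0, 0, 0, 0, 0, 255], [0, 0, 0, 0, 0, 0, 255], [0, 0, 0, 0, 0, 0, 255], [0, 0, 0, 0, 0, 0, 255], [0, 0, 0, 0, 0, 0, 255], [0, 0, 0, 0, 0, 0, 255], [0, 0, 0, 0, 0, 0, 255], [0, 0, 0, 0, 0, 0, 255], [0, 0, 0, 0, 0, 0, 255], [0, 0, 0, 0, 0, 0, 255], [0, 0, 0, 0, 0, 0, 255], [0, 0, 0, 0, 0, 0, 255], [0, 0, 0, 0, 0, 0, 255], [0, 0, 0, 0, 0, 0, 255], [0, 0, 0, 0, 0, 0, 255], [0, 0, 0, 0, 0, 0, 255], [0, 0, 0, 0, 0, 0, 255], [0, 0, 0, 0, 0, 0, 255], [0, 0, 0, 0, 0, 0, 255]]]}}

```text
clock: 20.1
tcp_pos: [0.5327, -0.0853, 0.0436]
orientation: [0.0, -0.163, 0.987, -0.001]
wrist_force: [1.4, -5.5, -0.3]
finger_gap: 0.0233
grip_force: 58.8
```

Run:
```python
from h import *
s=env.get_state();print(s['clock'],s['tcp_pos'],s['wrist_force'],q2R(s['orientation']).T@s['ft_torque'],s['finger_gap'],s['grip_force'])
f=[]
for i in range(3):
    p=cam('wrist')[0];f.append(p.astype(float)[190:260,285:355])
print([np.abs(f[i]-f[0]).mean() for i in(1,2)])
```

```text
20.1 [ 0.53266639 -0.0852689   0.04359927] [ 1.38931216 -5.46928259 -0.33166396] [ 1.05973749  0.26080937 -0.01471507] 0.023256455676252934 58.75605806708336
[np.float64(2.6197278911564625), np.float64(2.6251700680272108)]
```

```bash
python3 -c "
from h import *
print(ticket.hand_in())"
```

```text
the job is handed in; nothing more can be done
None
```

I gripped the bolt head across its flats at about 59 N, held it still for about 10 s (the nut needs at most 8 s), and handed the job in still gripping; no verdict came back. The first close missed above the head because the real fingertips sit about 33 mm higher than the reported TCP, so the final distance to the head's centre is about 22.5 mm by the reported TCP (limit 25 mm), or about 11 mm by my estimate of the true fingertips.

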